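# Click the parts dispenser round to the pocket clips

## Robot

A 7-joint arm with a two-finger parallel gripper is mounted at the origin on the work surface. World frame = base frame: x ahead of the robot, y to its left, z up, the work surface at z = 0. Lengths are in m, angles in rad, forces in N, time in s.
With the tool pointing down it reaches from about 0.425 to 0.925 m from the base axis. Payload 6.8 kg.
Tool frame: the origin (TCP) lies midway between the tips of the shut fingers; the grasp point (between the pads) lies 19 mm behind it; z points along the fingers, y is the line along which they close (so a half turn about z gives the same grasp; the last joint's range is limited). The gripper opens to 85 mm and grips with 20 to 120 N. Pads are 22 mm wide; open, the fingers measure 114 mm over their backs; the gripper's body (76 mm by 85 mm) begins 54 mm behind the grasp point. The pads swing forward as they close: fully open they stand 13 mm farther back than shut.
Start: joints at [-1.24, 0.477, 0.022, 1.555, -0.011, 1.109, -0.083], TCP at [0.287, 0.611, 0.231] pointing down, gripper open.
Joint ranges: [-2.96, 2.96], [-0.34, 2.1], [-1.41, 1.46], [0.24, 2.44], [-1.37, 4.51], [0.17, 1.92], [-2.96, 2.96]. Speed limits (rad/s): [2.39, 2.39, 3.14, 3.14, 3.14, 3.14, 3.14].

## Interface

Orientations are given as a unit quaternion [w, x, y, z].
In Python, from station import * gives the robot as it stands. The module is installed in compiled form; this text tells all that it offers.
- The arm moves only by the shell command python3 -m jog 'ROWS' [OPENING] [FORCE]. ROWS is JSON, a list of rows, each an object of numbers: "x", "y", "z": the shift along the tool's x, y, z in m; "ax", "ay", "az": the turn, a rotation vector about the tool's x, y, z in rad. In form: [{"x": .., "y": .., "z": .., "ax": .., "ay": .., "az": ..}, ...]. A call has 1 to 12 rows; each row is the pose to reach, as a shift and turn from the pose commanded when the call began, along the tool's axes at that moment; what a row does not reach only later rows make up. A row lasts 1/10 s, in which the tool goes at most 50 mm and 8.59 degrees, less where a joint would pass 70% of its speed; a pose out of reach is approached as far as the arm can. A call with a gripper value outside its range is refused whole. OPENING is the opening, from 0 (shut) to 1 (fully open), set as the call begins (- or left out, the last holds). The fingers move at their own pace and stop on an object; FORCE is the grip in N (left out, the last holds). Time passes only in rows, so rows that repeat a pose let the fingers close. It gives the time, the measured TCP pose, the force, the opening and the grip force at its end, in the units of the state.
- get_obs(): the state, without advancing time (a new reading comes with each control period).
- read_camera(name): name is "side" or "top"; returns the picture (384x512x3 uint8, red, green, blue); there is no depth.
- camera_params(name): a dict with "K" (3x3 intrinsics, pixels), "D" ([k1, k2, p1, p2, k3] as OpenCV has them; the pictures are not rectified), "origin" and "attitude" of the camera in the world. Camera axes: x right, y up, looking along -z (the intrinsics and any distortion apply to the point x, -y, -z); pixel columns grow to the right and rows downward; lengths in m; the calibration is good to about 2 mm. A picture is of the moment at which its call begins. camera_params takes no time and is no camera call.
- hand_in(): hands the job in; it is judged then, once.
The state is a dict: "t": time; "q": joint angles; "joint_vel": joint speeds; "joint_torque": joint torques, N m; "eef_pos": TCP position; "tool_rot": TCP orientation; "contact_force": force on the tool from outside, world axes, zero at the start; "torque": the same for the moment, N m; "gripper_width": opening from 0.0 (shut) to 1.0 (fully open); "grasp_force": force on a finger pad.
Only numpy, scipy, OpenCV 4.12 (cv2) and the standard library are available. Lean on these libraries where they do the work, as an engineer would, in place of code of your own. Each camera call takes 0.05 s, during which the arm holds its last target. There are 200 camera calls.

## Task

The clear cover of the round parts dispenser has one opening and clicks round from cup to cup. Push the upright tab at its edge, without pinching it, until the opening has clicked into place over the cup of chrome pocket clips. Leave the cover there, and leave the blue cup, the grip sleeve and the pencil barrel where they are.

Things in the scene. Friction and masses are not known exactly. Their poses are not given: they have to be found in the camera images.
- dispenser: Round grey parts dispenser fixed to the table: tray 210 mm wide and 38 mm high under a clear cover (its top 43 mm above the table). Origin: on the turning axis at table height; z up. Six black cups stand 70 mm from the axis at 1/7, 2/7 ... 6/7 turn counter-clockwise seen from above (ccw) from its +x axis; the seventh place, on +x, is blank and holds the click spring.
- cover (a joint): Angle of the clear cover, rad, growing ccw. A click is 0.898 (1/7 turn): 0 puts the opening over the first cup ccw from the blank place, 4.488 over the sixth; starts at the third or fourth, or left between them. End stops at -0.12 and 4.61, so the tab cannot pass the blank place. A sprung roller draws it to the nearest click; past half-way it tips to the next by itself. Takes about 2 N at the tab.
- opening (a point): Centre of the cover's only opening (a black-edged ring-segment window, 55 mm radially by about 52 mm), at the cover's top face, 43 mm above the table, 70 mm from the turning axis. Moves with the cover.
- tab (a point): Middle of the top edge of the black upright tab that turns the cover: 73 mm above the table, 118 mm from the axis, on the same radius as the opening, outside it. The tab is an upright plate 34 mm long radially (100 to 134 mm from the axis, overhanging the tray), 30 mm high above the cover, 10 mm thick over its two rubber pads. Moves with the cover.
- pad_ccw: Rubber thumb pad on the tab's clockwise-side face (26 mm radially, 24 mm high, 2 mm thick; origin at its centre, 59 mm above the table, 118 mm from the axis, 4 mm from the tab's mid-plane): pushing on it turns the cover counter-clockwise.
- pad_cw: The same pad on the tab's other, counter-clockwise-side face: pushing on it turns the cover clockwise.
- clip_cup: Black cup, 50 mm across, 26 mm high, holding the pocket clips: a few flat bright steel strips about 42 mm long with a round collar at one end. Origin: centre of its underside, 6 mm above the table. Fixed in the dispenser at the first, second, fifth or sixth place. The other cups hold coil springs, white erasers, pointed brass tips, tubular grip sleeves and small ring collars.
- blue_cup: Squat blue ceramic cup without a handle, 80 mm across the mouth, 58 mm high, standing loose on the table about 230 mm from the dispenser's axis. Origin: centre of its underside, z up.
- grip_sleeve: Red acrylic grip sleeve, a tube 14 mm in diameter and 34 mm high, standing loose on its end on the table about 210 mm from the dispenser's axis. Origin: centre of its underside, z up.
- barrel: Matte black six-sided aluminium pencil barrel, 112 mm long, 9.5 mm across the flats, lying loose on the table about 200 mm from the dispenser's axis on the robot's side. Origin: middle of its underside; x along it.
- parts_box: Walnut parts box, 130 mm by 200 mm, 45 mm high, fixed to the table, its brass-hinged flap standing open on the far side up to 130 mm above the table. Origin: centre of its underside.
Not all that is in view belongs to the job. Several things look just like the blue_cup: the one meant starts farthest to the robot's left.

How it is judged:
By the outcome, as a careful person would: the job done as asked, in the order asked, and still so for the second after the job is handed in, with the robot touching nothing.
It also fails if it takes over 48 s, if anything falls off the work surface, if the arm or the gripper's body presses on something with over 40 N, if the wrist force passes 120 N, or if a joint passes its speed limit or range.

## Working session

There is one attempt and no reset: what is moved stays moved. The work goes in short steps, Python scripts to look and compute and a shell command to move; the robot and the scene stay as the last step left them, time stands still between calls to the robot, and variables do not carry over. Pictures are saved under pics/ and viewed, at most 10 in all, crops included, and the job is handed in when it is done.

```bash
mkdir -p pics; python3 - <<'E'
from station import *
import cv2
for n in("top","side"):
    cv2.imwrite(f"pics/{n}0.png",cv2.resize(read_camera(n)[:,:,::-1],(800,600),interpolation=cv2.INTER_CUBIC))
    p=camera_params(n);print(n,{k:__import__('numpy').round(v,4).tolist() for k,v in p.items() if not isinstance(v,str)})
o=get_obs();print(o)
E
```

```text
top {'K': [[397.0943, 0.0, 260.2892], [0.0, 397.0943, 185.2767], [0.0, 0.0, 1.0]], 'D': [-0.008, 0.0, 0.0, 0.0, 0.0], 'origin': [0.3962, -0.0867, 1.0391], 'attitude': [-0.7042, -0.0505, 0.0535, 0.7062]}
side {'K': [[434.4473, 0.0, 256.5284], [0.0, 434.4473, 196.5069], [0.0, 0.0, 1.0]], 'D': [-0.1481, 0.0, 0.0, 0.0, 0.0], 'origin': [0.3506, -0.9843, 0.7551], 'attitude': [0.8853, 0.4492, -0.0501, -0.109]}
{'t': 0.1, 'q': array([-1.24009599,  0.47771263,  0.02235218,  1.55635876, -0.01148369,
        1.10927085, -0.08309286]), 'joint_vel': array([ 0.00092563, -0.00267959,  0.00031735, -0.0038273 ,  0.0012009 ,
        0.00144812,  0.00040811]), 'joint_torque': array([ 4.12962225e-03, -5.97765183e+01,  1.61336862e+00, -2.81953025e+01,
        1.27505607e-02,  5.02859009e-03,  9.31704420e-06]), 'eef_pos': array([0.28657129, 0.6105647 , 0.23042373]), 'tool_rot': array([-1.09216643e-04,  2.17631486e-01,  9.76030675e-01, -8.03223938e-04]), 'contact_force': array([-0.41410619,  0.93380926, -0.45705281]), 'torque': array([-0.00130877,  0.02332117, -0.02989724]), 'grasp_force': 0.0, 'gripper_width': 1.0020900628967788}
```

View pics/top0.png

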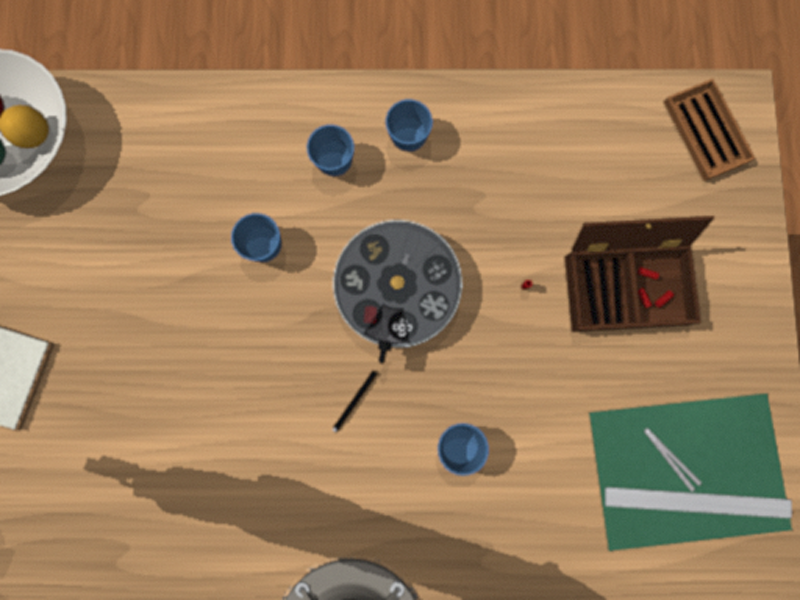

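View pics/side0.png

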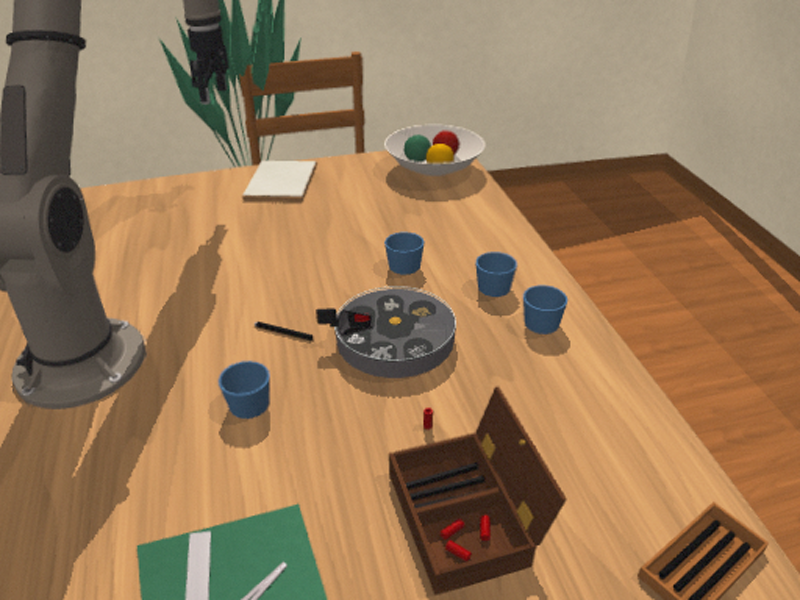

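The top view shows the dispenser at (398,284) with its tab at (384,350) on the robot's side. Blue cups are at (257,238), (330,149), (409,124) and (463,449), and the leftmost, (257,238), is the one meant. The barrel is at (356,400) and the sleeve at (527,285). Cups that could hold the clips: (354,279), (433,305), (437,268) and (374,249). I'll check these in a close crop.

```bash
cat > h.py <<'E'
import numpy as np, cv2
from station import *
from scipy.spatial.transform import Rotation as R
def cam(n):
    p=camera_params(n); r=R.from_quat(np.roll(p["attitude"],-1)).as_matrix()@np.diag([1,-1,-1.])
    return np.array(p["K"]),np.array(p["D"]),np.array(p["origin"]),r
def ray(n,uv,z):   # original pixels -> world at height z
    K,D,o,r=cam(n); q=cv2.undistortPoints(np.array(uv,float).reshape(-1,1,2),K,D)[:,0]
    d=np.c_[q,np.ones(len(q))]@r.T; return o+d*((z-o[2])/d[:,2])[:,None]
def proj(n,P):
    K,D,o,r=cam(n); return cv2.projectPoints((np.atleast_2d(P)-o)@r,np.zeros(3),np.zeros(3),K,D)[0][:,0]
E
python3 - <<'E'
from h import *
t=read_camera("top")[:,:,::-1]; s=read_camera("side")[:,:,::-1]
a=cv2.resize(t[135:245,200:310],(500,500),interpolation=cv2.INTER_LANCZOS4)
b=cv2.resize(s[175:245,200:300],(300,210),interpolation=cv2.INTER_LANCZOS4)
c=np.zeros((500,800,3),np.uint8);c[:,:500]=a;c[:210,500:]=b;cv2.imwrite("pics/c1.png",c)
f=.64
print(ray("top",np.array([[398,284]])*f,.043),ray("top",np.array([[384,350]])*f,.073))
print(ray("top",np.array([[257,238]])*f,.058),ray("top",np.array([[374,373],[336,430]])*f,.009),ray("top",np.array([[527,285]])*f,.034),ray("top",np.array([[463,449],[330,149]])*f,.058))
E
```

```text
[[ 0.55289627 -0.07709881  0.043     ]] [[ 0.44456762 -0.05555452  0.073     ]]
[[0.62643138 0.15077289 0.058     ]] [[ 0.41009748 -0.03712295  0.009     ]
 [ 0.31848963  0.02417035  0.009     ]] [[ 0.55213136 -0.2887211   0.034     ]] [[ 0.29285254 -0.17714612  0.058     ]
 [ 0.77686802  0.03500328  0.058     ]]
```

View pics/c1.png

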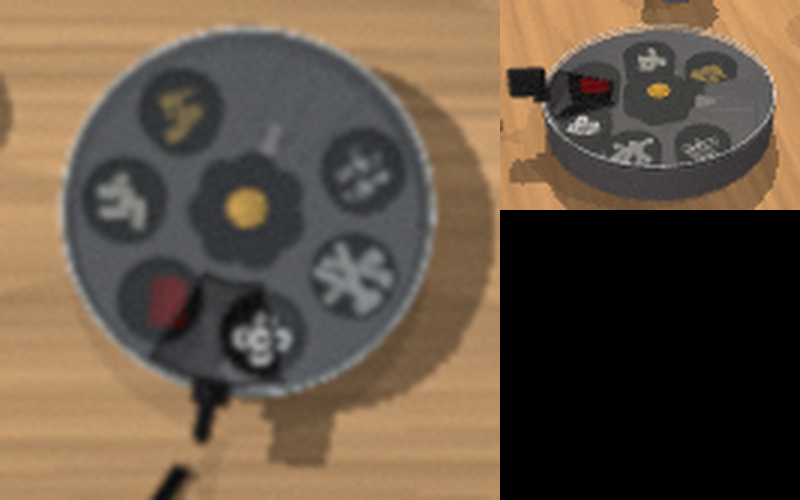

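The crop shows cups, ccw from the blank place: 1 brass tips (180,110), 2 short grey pieces (125,200), 3 red sleeves (160,300), 4 white pieces (260,335), 5 long crossing strips (353,275), 6 small pieces (363,170). The opening sits between cups 3 and 4. One closer crop of cups 2, 5 and 6 to decide.

```bash
python3 - <<'E'
from h import *
fr=lambda n:np.mean([read_camera(n)[:,:,::-1].astype(float) for _ in range(4)],0)
t=fr("top"); s=fr("side")
def crop(im,c,w,h,W,H):
    m=cv2.getRectSubPix(im.astype(np.float32),(w,h),(float(c[0]),float(c[1])))
    m=cv2.resize(m,(W,H),interpolation=cv2.INTER_CUBIC); m=(m-m.min())/(m.max()-m.min())*255
    return m
C=[(200+u/4.5455,135+v/4.5455) for u,v in((125,200),(260,335),(353,275),(363,170))]
row=np.hstack([crop(t,c,20,20,200,200) for c in C])
S=[(200+u/3,175+v/3) for u,v in((152,58),(85,126),(132,150),(204,146))]
row2=np.hstack([crop(s,c,26,20,200,154) for c in S])
cv2.imwrite("pics/c2.png",np.vstack([row,row2]))
E
```

```text
[ WARN:0@12.469] global loadsave.cpp:1063 imwrite_ Unsupported depth image for selected encoder is fallbacked to CV_8U.
```

View pics/c2.png

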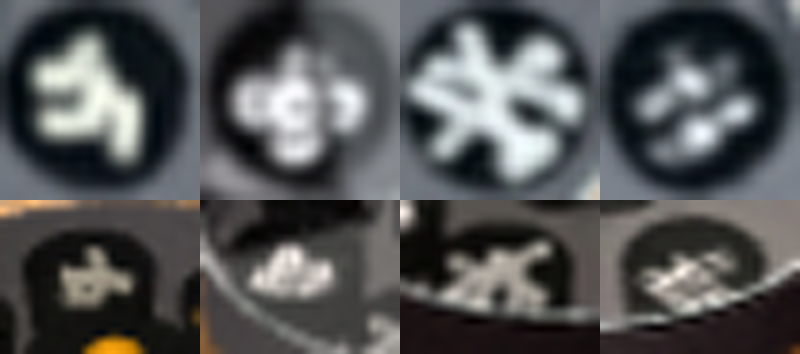

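Cup 5 (third panel) holds the long flat strips with collars, about 42 mm across: the clips. Cup 2 is erasers, 4 ring collars, 6 springs. So the goal is cover angle 3.59, pushed ccw. Next I fit the dispenser pose and the tab.

```bash
cat >> h.py <<'E'
def state():
    o=get_obs(); r=R.from_quat(np.roll(o["tool_rot"],-1)); return o,r
E
python3 - <<'E'
from h import *
from scipy.optimize import least_squares
k=4.5455
px=np.array([(180,110),(125,200),(353,275),(363,170),(160,300),(263,335)])/k+[200,135]-.5*(1-1/k)
n=np.array([1,2,5,6,3,4])
W=ray("top",px,.028)[:,:2]
def m(p): a=p[2]+n*2*np.pi/7; return p[:2]+.07*np.c_[np.cos(a),np.sin(a)]
s=least_squares(lambda p:(m(p)-W).ravel(),[.553,-.077,-.3]);p=s.x
print("disp",p,np.degrees(p[2]),"res mm",np.round((m(p)-W)*1e3,1).tolist())
tp=np.array([(208,388),(203,438)])/k+[200,135]
T=ray("top",tp,.073)[:,:2]-p[:2]
print("tab ends r,ang",np.hypot(*T.T),np.degrees(np.arctan2(T[:,1],T[:,0])))
a=np.arctan2(*T.mean(0)[::-1]);a=a%(2*np.pi); print("theta now",(a-p[2]-2*np.pi/7)%(2*np.pi), "r",np.hypot(*T.mean(0)))
o,r=state();print(o["t"],o["eef_pos"],r.as_matrix().round(3).tolist())
E
```

```text
disp [ 0.55667714 -0.07505503 -0.323625  ] -18.54234648814839 res mm [[-0.3, -0.3], [-0.0, 0.3], [-0.2, -0.0], [0.0, 0.2], [-0.0, -0.2], [0.6, 0.1]]
tab ends r,ang [0.10512849 0.13170797] [169.29881824 170.33056202]
theta now 2.3908630394577615 r 0.11841349077728433
0.6 [0.28678929 0.61108916 0.23133771] [[-0.905, 0.425, 0.0], [0.425, 0.905, 0.0], [0.0, 0.0, -1.0]]
```

```bash
cat >> h.py <<'E'
C=np.array([.5567,-.0751]); PHI=-.3236
def target(adeg,s,z,rad=.118):
    a=np.radians(adeg); e=np.array([np.cos(a),np.sin(a)]); t=np.array([-e[1],e[0]])
    return np.r_[C+rad*e-s*t,z], a-np.pi/2    # position, wanted yaw of tool x
def row(P,yaw=None):
    o,r=state(); M=r.as_matrix(); d=M.T@(np.array(P)-o["eef_pos"])
    y0=np.arctan2(M[1,0],M[0,0]); az=0 if yaw is None else -((yaw-y0+np.pi)%(2*np.pi)-np.pi)
    return np.round([*d,az],4)
E
python3 - <<'E'
from h import *
print(row([.40,.40,.23])); print(row([.46,.2,.2]))
P,y=target(169.9,.045,.14); print(P,row(P,y))
E
```

```text
[-0.1922 -0.143   0.0013  0.    ]
[-0.3315 -0.2986  0.0313  0.    ]
[ 0.44842013 -0.01010408  0.14      ] [-0.4102 -0.4937  0.0913  1.3083]
```

```bash
python3 -m jog '[{"x":-0.04,"y":-0.03,"z":0,"az":0.1},{"x":-0.08,"y":-0.06,"z":0,"az":0.2},{"x":-0.12,"y":-0.09,"z":0,"az":0.3},{"x":-0.16,"y":-0.12,"z":0,"az":0.4},{"x":-0.192,"y":-0.143,"z":0,"az":0.5},{"x":-0.22,"y":-0.174,"z":0.006,"az":0.6},{"x":-0.248,"y":-0.205,"z":0.012,"az":0.7},{"x":-0.276,"y":-0.236,"z":0.018,"az":0.8},{"x":-0.304,"y":-0.267,"z":0.024,"az":0.9},{"x":-0.332,"y":-0.299,"z":0.03,"az":1.0},{"x":-0.345,"y":-0.335,"z":0.04,"az":1.1},{"x":-0.355,"y":-0.37,"z":0.05,"az":1.15}]' 0 20
python3 - <<'E'
from h import *
P,y=target(169.9,.045,.14); print(P,row(P,y),state()[1].as_matrix().round(3).tolist())
E
```

```text
[ 0.44842013 -0.01010408  0.14      ] [-0.4102 -0.4937  0.0913  1.3083] [[-0.905, 0.425, 0.0], [0.425, 0.905, 0.0], [0.0, 0.0, -1.0]]validation failed for argument at $[0]...
```

The call was refused at row 0. The likely cause is that all six keys are required, so I'll give them all.

```bash
python3 -m jog '[{"x":-0.04,"y":-0.03,"z":0.0,"ax":0.0,"ay":0.0,"az":0.1},{"x":-0.08,"y":-0.06,"z":0.0,"ax":0.0,"ay":0.0,"az":0.2},{"x":-0.12,"y":-0.09,"z":0.0,"ax":0.0,"ay":0.0,"az":0.3},{"x":-0.16,"y":-0.12,"z":0.0,"ax":0.0,"ay":0.0,"az":0.4},{"x":-0.192,"y":-0.143,"z":0.0,"ax":0.0,"ay":0.0,"az":0.5},{"x":-0.22,"y":-0.174,"z":0.006,"ax":0.0,"ay":0.0,"az":0.6},{"x":-0.248,"y":-0.205,"z":0.012,"ax":0.0,"ay":0.0,"az":0.7},{"x":-0.276,"y":-0.236,"z":0.018,"ax":0.0,"ay":0.0,"az":0.8},{"x":-0.304,"y":-0.267,"z":0.024,"ax":0.0,"ay":0.0,"az":0.9},{"x":-0.332,"y":-0.299,"z":0.03,"ax":0.0,"ay":0.0,"az":1.0},{"x":-0.345,"y":-0.335,"z":0.04,"ax":0.0,"ay":0.0,"az":1.1},{"x":-0.355,"y":-0.37,"z":0.05,"ax":0.0,"ay":0.0,"az":1.15}]' 0 20
python3 - <<'E'
from h import *
P,y=target(169.9,.045,.14); print(P,row(P,y),state()[1].as_matrix().round(3).tolist())
E
```

```text
t: 1.8
eef_pos: [0.4515, 0.1234, 0.1814]
tool_rot: [0.0, 0.715, 0.699, 0.001]
contact_force: [0.4, 0.4, -0.6]
gripper_width: 0.002
grasp_force: 0.0
[ 0.44842013 -0.01010408  0.14      ] [-1.336e-01 -1.000e-04  4.130e-02  1.536e-01] [[0.023, 1.0, 0.001], [1.0, -0.023, 0.0], [0.0, 0.001, -1.0]]
```

```bash
python3 -m jog '[{"x":-0.045,"y":0.0,"z":0.01,"ax":0.0,"ay":0.0,"az":0.05},{"x":-0.09,"y":0.0,"z":0.025,"ax":0.0,"ay":0.0,"az":0.1},{"x":-0.134,"y":0.0,"z":0.041,"ax":0.0,"ay":0.0,"az":0.153},{"x":-0.134,"y":0.0,"z":0.07,"ax":0.0,"ay":0.0,"az":0.153},{"x":-0.134,"y":0.0,"z":0.1,"ax":0.0,"ay":0.0,"az":0.153},{"x":-0.134,"y":0.0,"z":0.129,"ax":0.0,"ay":0.0,"az":0.153},{"x":-0.134,"y":0.0,"z":0.129,"ax":0.0,"ay":0.0,"az":0.153},{"x":-0.134,"y":0.0,"z":0.129,"ax":0.0,"ay":0.0,"az":0.153}]'
python3 - <<'E'
from h import *
for n,(x,y,w,h) in {"top":(190,130,120,120),"side":(170,150,140,120)}.items():
    cv2.imwrite(f"pics/{n}1.png",cv2.resize(read_camera(n)[y:y+h,x:x+w,::-1],None,fx=3.3,fy=3.3,interpolation=cv2.INTER_CUBIC))
a=cv2.imread("pics/top1.png");b=cv2.imread("pics/side1.png");h=min(len(a),len(b))
cv2.imwrite("pics/d1.png",cv2.resize(np.hstack([a[:h],b[:h]]),None,fx=.92,fy=.92))
P,y=target(169.9,.016,.052); print(row(P,y),state()[0]["contact_force"])
E
```

```text
t: 2.6
eef_pos: [0.4485, -0.0089, 0.0526]
tool_rot: [-0.0, 0.765, 0.644, -0.0]
contact_force: [0.5, 0.2, 0.3]
gripper_width: -0.002
grasp_force: 0.0
[-0.0307 -0.0011  0.0016  0.0053] [-0.19829898  0.19762409  0.18485554]
```

View pics/d1.png

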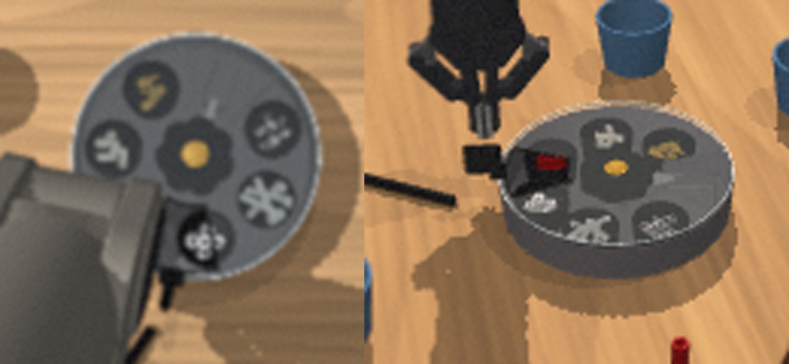

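The finger is standing on the clockwise side of the tab, the tab at (172,285) in the left panel. The gripper clears everything. Now I compute the arc.

```bash
python3 - <<'E'
from h import *
for a,s in ((170,.022),(170,.016),(174,.016),(178,.016),(182,.016),(186,.016),(190,.016),(194,.016),(198,.016),(201,.016),(204,.016)):
    P,y=target(a,s,.052,.117); print(a,row(P,y))
E
```

```text
170 [-0.0249 -0.0001  0.0016  0.0035]
170 [-0.0309 -0.0001  0.0016  0.0035]
174 [-0.0391 -0.001   0.0016 -0.0663]
178 [-0.0474 -0.0013  0.0016 -0.1361]
182 [-0.0556 -0.001   0.0016 -0.2059]
186 [-6.380e-02 -1.000e-04  1.600e-03 -2.757e-01]
190 [-0.0719  0.0013  0.0015 -0.3456]
194 [-0.0799  0.0033  0.0015 -0.4154]
198 [-0.0878  0.0059  0.0015 -0.4852]
201 [-0.0935  0.0081  0.0015 -0.5375]
204 [-0.0991  0.0107  0.0015 -0.5899]
```

```bash
python3 -m jog '[{"x":-0.013,"y":0.0,"z":0.001,"ax":0.0,"ay":0.0,"az":0.003},{"x":-0.025,"y":0.0,"z":0.001,"ax":0.0,"ay":0.0,"az":0.003},{"x":-0.031,"y":0.0,"z":0.001,"ax":0.0,"ay":0.0,"az":0.003},{"x":-0.035,"y":-0.001,"z":0.001,"ax":0.0,"ay":0.0,"az":-0.03},{"x":-0.039,"y":-0.001,"z":0.001,"ax":0.0,"ay":0.0,"az":-0.066},{"x":-0.047,"y":-0.001,"z":0.001,"ax":0.0,"ay":0.0,"az":-0.136},{"x":-0.056,"y":-0.001,"z":0.001,"ax":0.0,"ay":0.0,"az":-0.206},{"x":-0.064,"y":0.0,"z":0.001,"ax":0.0,"ay":0.0,"az":-0.276},{"x":-0.072,"y":0.001,"z":0.001,"ax":0.0,"ay":0.0,"az":-0.346},{"x":-0.08,"y":0.003,"z":0.001,"ax":0.0,"ay":0.0,"az":-0.415},{"x":-0.088,"y":0.006,"z":0.001,"ax":0.0,"ay":0.0,"az":-0.485},{"x":-0.094,"y":0.008,"z":0.001,"ax":0.0,"ay":0.0,"az":-0.538}]'
python3 - <<'E'
from h import *
for n,(x,y,w,h) in {"top":(190,130,120,120),"side":(170,150,140,120)}.items():
    cv2.imwrite(f"pics/{n}1.png",cv2.resize(read_camera(n)[y:y+h,x:x+w,::-1],None,fx=3.3,fy=3.3,interpolation=cv2.INTER_CUBIC))
a=cv2.imread("pics/top1.png");b=cv2.imread("pics/side1.png");h=min(len(a),len(b))
cv2.imwrite("pics/d2.png",cv2.resize(np.hstack([a[:h],b[:h]]),None,fx=.92,fy=.92))
print(state()[0]["contact_force"],state()[0]["t"])
for a in range(202,240,3):
    P,y=target(a,.016,.052,.117); print(a,row(P,y))
E
```

```text
t: 3.9
eef_pos: [0.4405, -0.1026, 0.0516]
tool_rot: [-0.0, 0.565, 0.825, 0.001]
contact_force: [1.5, 5.2, 0.1]
gripper_width: 0.0
grasp_force: 1.9
[-0.39400866  0.28957291  0.35338628] 4.0
202 [-0.0009  0.0015 -0.0004 -0.0183]
205 [-0.0071  0.0009 -0.0004 -0.0707]
208 [-0.0132  0.0007 -0.0004 -0.123 ]
211 [-0.0194  0.0008 -0.0004 -0.1754]
214 [-0.0256  0.0012 -0.0004 -0.2277]
217 [-0.0317  0.0019 -0.0004 -0.2801]
220 [-0.0378  0.0029 -0.0004 -0.3325]
223 [-0.0438  0.0043 -0.0004 -0.3848]
226 [-4.980e-02  6.000e-03 -4.000e-04 -4.372e-01]
229 [-5.570e-02  8.000e-03 -4.000e-04 -4.895e-01]
232 [-6.140e-02  1.030e-02 -4.000e-04 -5.419e-01]
235 [-6.700e-02  1.290e-02 -4.000e-04 -5.943e-01]
238 [-7.250e-02  1.570e-02 -4.000e-04 -6.466e-01]
```

View pics/d2.png

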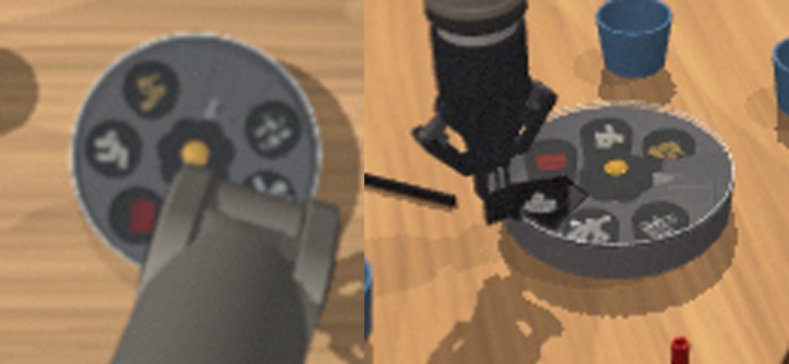

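The tab is moving with the finger: the opening is now over cup 4 and heading to cup 5 (right panel, about (545,200)). Contact force is low, so I continue at 3° per row.

```bash
python3 -m jog '[{"x":-0.007,"y":0.001,"z":0.0,"ax":0.0,"ay":0.0,"az":-0.071},{"x":-0.013,"y":0.001,"z":0.0,"ax":0.0,"ay":0.0,"az":-0.123},{"x":-0.019,"y":0.001,"z":0.0,"ax":0.0,"ay":0.0,"az":-0.175},{"x":-0.026,"y":0.001,"z":0.0,"ax":0.0,"ay":0.0,"az":-0.228},{"x":-0.032,"y":0.002,"z":0.0,"ax":0.0,"ay":0.0,"az":-0.28},{"x":-0.038,"y":0.003,"z":0.0,"ax":0.0,"ay":0.0,"az":-0.333},{"x":-0.044,"y":0.004,"z":0.0,"ax":0.0,"ay":0.0,"az":-0.385},{"x":-0.05,"y":0.006,"z":0.0,"ax":0.0,"ay":0.0,"az":-0.437},{"x":-0.053,"y":0.007,"z":0.0,"ax":0.0,"ay":0.0,"az":-0.464},{"x":-0.056,"y":0.008,"z":0.0,"ax":0.0,"ay":0.0,"az":-0.49},{"x":-0.056,"y":0.008,"z":0.0,"ax":0.0,"ay":0.0,"az":-0.49},{"x":-0.056,"y":0.008,"z":0.0,"ax":0.0,"ay":0.0,"az":-0.49}]'
python3 - <<'E'
from h import *
for n,(x,y,w,h) in {"top":(190,130,120,120),"side":(170,150,140,120)}.items():
    cv2.imwrite(f"pics/{n}1.png",cv2.resize(read_camera(n)[y:y+h,x:x+w,::-1],None,fx=3.3,fy=3.3,interpolation=cv2.INTER_CUBIC))
a=cv2.imread("pics/top1.png");b=cv2.imread("pics/side1.png");h=min(len(a),len(b))
cv2.imwrite("pics/d3.png",cv2.resize(np.hstack([a[:h],b[:h]]),None,fx=.92,fy=.92))
print(state()[0]["contact_force"],state()[0]["t"])
for s in (.016,.05,.08):
    P,y=target(229,s,.052,.117); print(s,row(P,y))
E
```

```text
t: 5.2
eef_pos: [0.4681, -0.1521, 0.0514]
tool_rot: [0.0, 0.35, 0.937, 0.0]
contact_force: [0.0, 0.8, -0.6]
gripper_width: 0.001
grasp_force: 0.0
[ 1.00697891 -1.38375678 -0.00959587] 5.3
0.016 [-0.0005 -0.0009 -0.0006  0.0014]
0.05 [ 0.0335 -0.0008 -0.0006  0.0014]
0.08 [ 0.0635 -0.0008 -0.0006  0.0014]
```

View pics/d3.png

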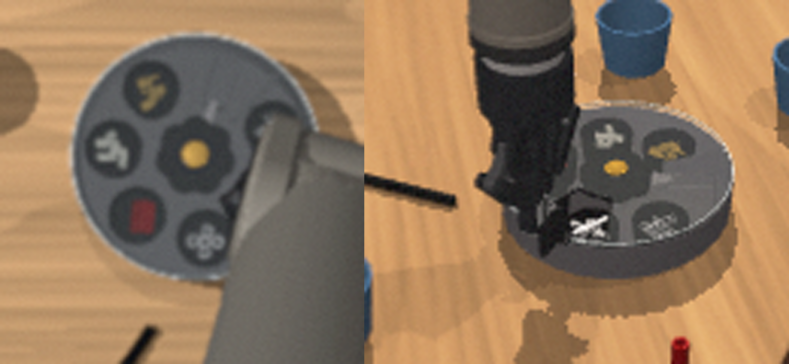

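The opening is now at the clip cup (right panel, (585,215)), with the force near zero. I'll back the finger off, rise, move aside and check the click.

```bash
python3 -m jog '[{"x":0.015,"y":0.0,"z":0.0,"ax":0.0,"ay":0.0,"az":0.0},{"x":0.035,"y":0.0,"z":0.0,"ax":0.0,"ay":0.0,"az":0.0},{"x":0.035,"y":0.0,"z":-0.04,"ax":0.0,"ay":0.0,"az":0.0},{"x":0.035,"y":0.0,"z":-0.08,"ax":0.0,"ay":0.0,"az":0.0},{"x":0.035,"y":0.0,"z":-0.12,"ax":0.0,"ay":0.0,"az":0.0},{"x":0.065,"y":-0.035,"z":-0.15,"ax":0.0,"ay":0.0,"az":0.0},{"x":0.1,"y":-0.065,"z":-0.15,"ax":0.0,"ay":0.0,"az":0.0},{"x":0.135,"y":-0.095,"z":-0.15,"ax":0.0,"ay":0.0,"az":0.0},{"x":0.17,"y":-0.125,"z":-0.15,"ax":0.0,"ay":0.0,"az":0.0},{"x":0.205,"y":-0.155,"z":-0.15,"ax":0.0,"ay":0.0,"az":0.0},{"x":0.24,"y":-0.185,"z":-0.15,"ax":0.0,"ay":0.0,"az":0.0},{"x":0.24,"y":-0.185,"z":-0.15,"ax":0.0,"ay":0.0,"az":0.0}]'
python3 - <<'E'
from h import *
a=cv2.resize(read_camera("top")[120:300,150:350,::-1],None,fx=3,fy=3,interpolation=cv2.INTER_CUBIC)
b=cv2.resize(read_camera("side")[160:260,200:310,::-1],None,fx=1.8,fy=1.8,interpolation=cv2.INTER_CUBIC)
c=np.zeros((540,800,3),np.uint8);c[:,:600]=a;c[:180,600:798]=b;cv2.imwrite("pics/d4.png",c)
for d in (0,-5,-10):
    al=np.radians(238.6+d);print(d,[((proj("top",np.r_[C+r*np.array([np.cos(al),np.sin(al)]),.073])[0]-[150,120]+.33)*3).round().tolist() for r in(.1,.134)])
print(state()[0]["eef_pos"])
E
```

```text
t: 6.5
eef_pos: [0.2304, -0.139, 0.2119]
tool_rot: [0.013, 0.348, 0.938, 0.008]
contact_force: [0.1, -0.2, 0.1]
gripper_width: -0.0
grasp_force: 0.0
0 [[417.0, 239.0], [453.0, 260.0]]
-5 [[411.0, 248.0], [445.0, 272.0]]
-10 [[405.0, 256.0], [436.0, 283.0]]
[ 0.22898931 -0.14100308  0.21182006]
```

View pics/d4.png

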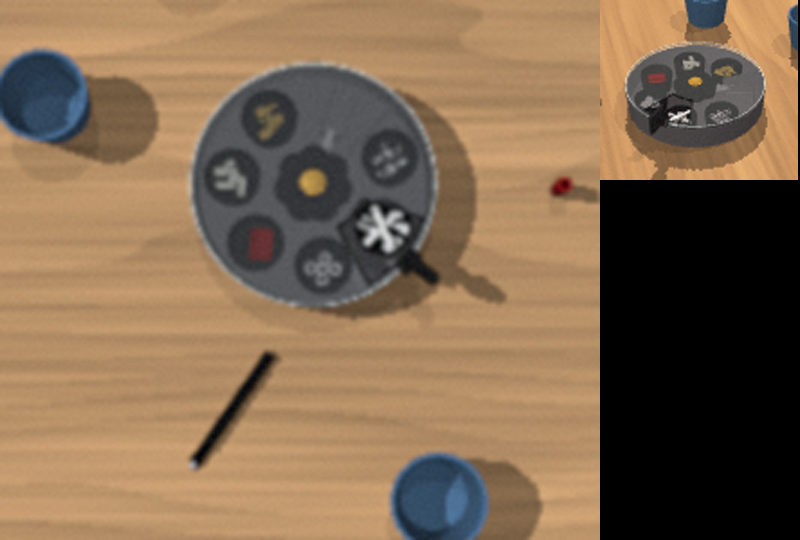

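The tab is at (403,255)–(436,280), which matches about 10° short of the click at 238.6°: friction holds it where the finger stopped. The barrel, blue cup and sleeve are unmoved. I go back in and push the last 10°.

```bash
python3 - <<'E'
from h import *
o,r=state()
for z in (.2,.052):
    P,y=target(226,.045,z,.117); print(P,row(P,y))
    w=R.from_matrix(np.array([[np.cos(y),np.sin(y),0],[np.sin(y),-np.cos(y),0],[0,0,-1]]).T.T)
    print((r.inv()*w).as_rotvec().round(4))
E
```

```text
[ 0.44305468 -0.12800313  0.2       ] [-0.1522  0.1504  0.0181  0.0487]
[0.0234 0.0178 0.0489]
[ 0.44305468 -0.12800313  0.052     ] [-0.1495  0.147   0.166   0.0487]
[0.0234 0.0178 0.0489]
```

```bash
python3 -m jog '[{"x":-0.025,"y":0.025,"z":0.003,"ax":0.004,"ay":0.003,"az":0.008},{"x":-0.05,"y":0.05,"z":0.006,"ax":0.008,"ay":0.006,"az":0.016},{"x":-0.075,"y":0.075,"z":0.009,"ax":0.012,"ay":0.009,"az":0.024},{"x":-0.1,"y":0.1,"z":0.012,"ax":0.016,"ay":0.012,"az":0.032},{"x":-0.127,"y":0.125,"z":0.015,"ax":0.02,"ay":0.015,"az":0.04},{"x":-0.152,"y":0.15,"z":0.018,"ax":0.023,"ay":0.018,"az":0.049},{"x":-0.152,"y":0.15,"z":0.018,"ax":0.023,"ay":0.018,"az":0.049},{"x":-0.152,"y":0.15,"z":0.018,"ax":0.023,"ay":0.018,"az":0.049}]'
python3 - <<'E'
from h import *
o,r=state(); print(r.as_matrix()[:,2].round(4))
for a,s,z in ((226,.045,.2),(226,.045,.052),(226,.02,.052),(229,.016,.052),(232,.016,.052),(234,.016,.052),(236,.016,.052),(238.6,.016,.052)):
    P,y=target(a,s,z,.117); print(a,row(P,y))
E
```

```text
t: 7.4
eef_pos: [0.4449, -0.1235, 0.1989]
tool_rot: [-0.001, 0.37, 0.929, 0.0]
contact_force: [0.2, 0.1, -0.1]
gripper_width: -0.0
grasp_force: 0.0
[-0.0021  0.0017 -1.    ]
226 [-0.0017 -0.0045 -0.0011  0.0104]
226 [-0.0021 -0.0045  0.1469  0.0104]
226 [-0.0271 -0.0048  0.1469  0.0104]
229 [-0.0372 -0.0055  0.1468 -0.042 ]
232 [-0.0434 -0.006   0.1468 -0.0943]
234 [-0.0475 -0.0061  0.1468 -0.1292]
236 [-0.0516 -0.006   0.1468 -0.1641]
238.6 [-0.057  -0.0057  0.1468 -0.2095]
```

```bash
python3 -m jog '[{"x":-0.002,"y":-0.004,"z":0.04,"ax":0.0,"ay":0.0,"az":0.01},{"x":-0.002,"y":-0.004,"z":0.08,"ax":0.0,"ay":0.0,"az":0.01},{"x":-0.002,"y":-0.004,"z":0.12,"ax":0.0,"ay":0.0,"az":0.01},{"x":-0.002,"y":-0.004,"z":0.146,"ax":0.0,"ay":0.0,"az":0.01},{"x":-0.002,"y":-0.004,"z":0.146,"ax":0.0,"ay":0.0,"az":0.01},{"x":-0.002,"y":-0.004,"z":0.146,"ax":0.0,"ay":0.0,"az":0.01}]'
python3 - <<'E'
from h import *
for a,s,z in ((226,.045,.052),(226,.02,.052),(229,.016,.052),(232,.016,.052),(234,.016,.052),(236,.016,.052),(238.6,.016,.052)):
    P,y=target(a,s,z,.117); print(a,row(P,y))
E
```

```text
t: 8.0
eef_pos: [0.4425, -0.1288, 0.0543]
tool_rot: [-0.001, 0.375, 0.927, 0.0]
contact_force: [-0.0, -0.3, 0.3]
gripper_width: -0.001
grasp_force: 0.0
226 [ 0.0001  0.001   0.0023 -0.0018]
226 [-0.0249  0.001   0.0022 -0.0018]
229 [-0.035   0.0003  0.0022 -0.0542]
232 [-0.0412  0.      0.0022 -0.1065]
234 [-0.0453 -0.      0.0022 -0.1414]
236 [-4.940e-02  1.000e-04  2.200e-03 -1.763e-01]
238.6 [-0.0548  0.0004  0.0022 -0.2217]
```

```bash
python3 -m jog '[{"x":-0.012,"y":0.0,"z":0.001,"ax":0.0,"ay":0.0,"az":0.0},{"x":-0.025,"y":0.0,"z":0.001,"ax":0.0,"ay":0.0,"az":-0.02},{"x":-0.03,"y":0.0,"z":0.001,"ax":0.0,"ay":0.0,"az":-0.054},{"x":-0.035,"y":0.0,"z":0.001,"ax":0.0,"ay":0.0,"az":-0.054},{"x":-0.038,"y":0.0,"z":0.001,"ax":0.0,"ay":0.0,"az":-0.08},{"x":-0.041,"y":0.0,"z":0.001,"ax":0.0,"ay":0.0,"az":-0.106},{"x":-0.045,"y":0.0,"z":0.001,"ax":0.0,"ay":0.0,"az":-0.141},{"x":-0.049,"y":0.0,"z":0.001,"ax":0.0,"ay":0.0,"az":-0.176},{"x":-0.052,"y":0.0,"z":0.001,"ax":0.0,"ay":0.0,"az":-0.2},{"x":-0.055,"y":0.0,"z":0.001,"ax":0.0,"ay":0.0,"az":-0.222},{"x":-0.055,"y":0.0,"z":0.001,"ax":0.0,"ay":0.0,"az":-0.222}]'
python3 - <<'E'
from h import *
for a in (238.6,):
    P,y=target(a,.016,.052,.117); print(a,row(P,y),state()[0]["contact_force"])
E
```

```text
t: 9.1
eef_pos: [0.4823, -0.1669, 0.0527]
tool_rot: [-0.001, 0.27, 0.963, 0.001]
contact_force: [-1.8, 1.4, 1.6]
gripper_width: 0.002
grasp_force: 1.2
238.6 [0.0003 0.0002 0.0007 0.0007] [-1.81690239  1.38676961  1.61086474]
```

Now back off, rise and look again.

```bash
python3 -m jog '[{"x":0.01,"y":0.0,"z":0.0,"ax":0.0,"ay":0.0,"az":0.0},{"x":0.03,"y":0.0,"z":0.0,"ax":0.0,"ay":0.0,"az":0.0},{"x":0.035,"y":0.0,"z":-0.04,"ax":0.0,"ay":0.0,"az":0.0},{"x":0.035,"y":0.0,"z":-0.08,"ax":0.0,"ay":0.0,"az":0.0},{"x":0.035,"y":0.0,"z":-0.12,"ax":0.0,"ay":0.0,"az":0.0},{"x":0.07,"y":-0.02,"z":-0.15,"ax":0.0,"ay":0.0,"az":0.0},{"x":0.105,"y":-0.05,"z":-0.15,"ax":0.0,"ay":0.0,"az":0.0},{"x":0.14,"y":-0.08,"z":-0.15,"ax":0.0,"ay":0.0,"az":0.0},{"x":0.175,"y":-0.11,"z":-0.15,"ax":0.0,"ay":0.0,"az":0.0},{"x":0.205,"y":-0.14,"z":-0.15,"ax":0.0,"ay":0.0,"az":0.0},{"x":0.23,"y":-0.16,"z":-0.15,"ax":0.0,"ay":0.0,"az":0.0},{"x":0.23,"y":-0.16,"z":-0.15,"ax":0.0,"ay":0.0,"az":0.0}]'
python3 - <<'E'
from h import *
im=read_camera("top")
a=cv2.resize(im[140:240,190:320,::-1],None,fx=6,fy=6,interpolation=cv2.INTER_CUBIC)
cv2.imwrite("pics/d5.png",a)
for d in (5,0,-5,-10):
    al=np.radians(238.6+d);print(d,[((proj("top",np.r_[C+r*np.array([np.cos(al),np.sin(al)]),.073])[0]-[190,140]+.5)*6).round().tolist() for r in(.1,.134)])
E
```

```text
t: 10.3
eef_pos: [0.1983, -0.1838, 0.2019]
tool_rot: [-0.001, 0.273, 0.962, 0.001]
contact_force: [0.2, 0.9, 0.4]
gripper_width: -0.003
grasp_force: 0.0
5 [[605.0, 340.0], [680.0, 377.0]]
0 [[595.0, 359.0], [667.0, 402.0]]
-5 [[583.0, 376.0], [651.0, 426.0]]
-10 [[570.0, 393.0], [634.0, 448.0]]
```

View pics/d5.png

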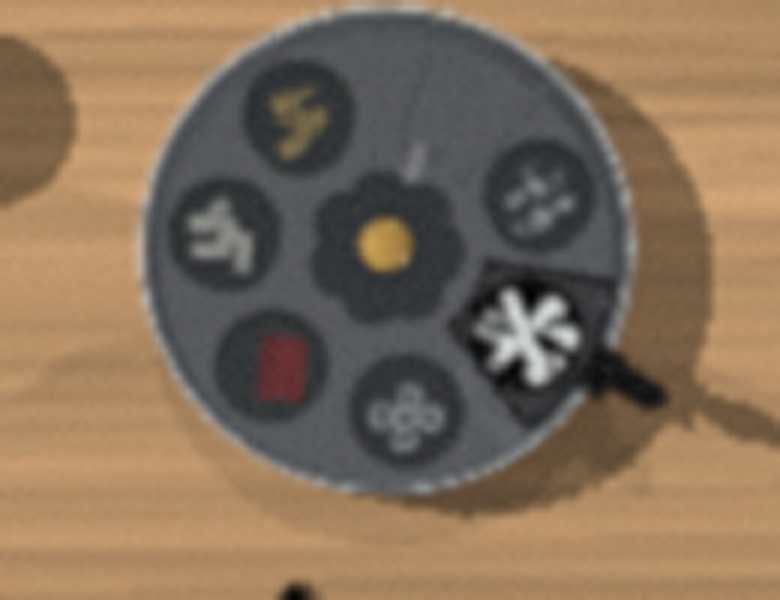

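The opening frames the clips at (525,335), and the tab at (597,362)–(655,398) lies on the predicted click line within about 1°. The cups, barrel and sleeve were untouched, so I hand in.

```bash
python3 -c "
from station import *
print(hand_in())"
```

```text
the job is handed in; nothing more can be done
None
```

The job is handed in at about 10 s of the 48 s limit: the cover's opening is over the pocket-clip cup (fifth place), within about 1° of its click position in the last picture, and I kept the arm clear of the blue cup, the grip sleeve and the barrel.

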